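# Shut the gauge-block case and tuck its flap

### The arm

A 6-joint arm with a two-finger parallel gripper is mounted at the origin on the work surface; the furniture and walls round the work are solid. World frame = base frame: x ahead of the robot, y to its left, z up, the work surface at z = 0. Lengths are in m, angles in degrees, forces in N, time in s.
With the tool pointing down it reaches from about 0.4 to 0.825 m from the base axis. Payload 7 kg.
Tool frame: the origin (TCP) lies on the centre line of the jaws, within the pads' length; the fingertips stand 22 mm ahead of it and the grasp point (between the pads) lies 3 mm ahead of it; z points along the fingers, y is the line along which they close (so a half turn about z gives the same grasp; the last joint's range is limited). The gripper opens to 88 mm and grips with 3 to 60 N. Pads are 19 mm wide; open, the fingers measure 130 mm over their backs; the gripper's body (78 mm by 193 mm) begins 47 mm behind the grasp point.
Start: joints at [84.288, 20.546, 0.682, 0, -70.136, -16.507], TCP at [0.255, 0.625, 0.249] pointing down, gripper open.
Joint ranges: [-176.03, 176.03], [-82.01, 121.73], [-58.28, 71.71], [-173.87, 95.51], [-174.79, -0.11], [-173.66, 173.66]. Speed limits (degrees/s): [136.94, 136.94, 172.46, 180, 180, 180].

### API

Orientations are given as [roll, pitch, yaw] about the fixed x, y, z axes, in that order (R = Rz(yaw) Ry(pitch) Rx(roll)).
In Python, from plant import get_state, cams, r gives the robot as it stands.
- The arm moves only by the tool apply_moves, never from a script. Its argument "targets" is a list of rows, each an object with "dp": the shift along the world's x, y, z in m, a list of three; "yaw": the turn about the world's z in degrees. In form: [{"dp": [x, y, z], "yaw": yaw}, ...]. A call has 1 to 20 rows; each row is the pose to reach, as a shift and turn from the pose commanded when the call began; what a row does not reach only later rows make up. A row lasts 1/12 s, in which the tool goes at most 41.7 mm and 7.16 degrees, less where a joint would pass 70% of its speed; a pose out of reach is approached as far as the arm can. A call with a gripper value outside its range is refused whole. "grip" is the gripper command: -1 is fully open, 1 is shut, values between are in proportion, set as the call begins (left out, the last holds). The fingers move at their own pace and stop on an object; "squeeze" is the grip in N (left out, the last holds). Time passes only in rows, so rows that repeat a pose let the fingers close. It gives the time, the measured TCP pose, the force, the opening and the grip force at its end, in the units of the state.
- get_state(): the state, without advancing time (a new reading comes with each control period).
- cams.capture(name): name is "side" or "top" or "wrist"; returns a dict with "image" (480x640x3 uint8, red, green, blue), "range_z" (480x640 float32, m along the optical axis (not along the pixel's ray), 0 where there is no reading), "fx", "fy", "cx", "cy" (pixels), "k1" (the pictures are not rectified: a ray, as slopes to the right and down, at radius r is drawn at 1 + k1 r^2 times it, then the intrinsics apply), "R" (3x3) and "t" (3): a world point X has camera coordinates R X + t; the wrist camera has in their place "T_tool_cam" (4x4, takes a point from camera to tool coordinates, whose origin is the TCP and whose axes are the flange's). Camera axes: x right, y down, z forward; pixel columns grow to the right and rows downward; lengths in m; the calibration is good to about 2 mm. A picture is of the moment at which its call begins: read the wrist's pose just before it.
- r.close_job(): hands the job in; it is judged then, once.
The state is a dict: "time_s": time; "joints": joint angles; "qd": joint speeds; "joint_torque": joint torques, N m; "tcp_pos": TCP position; "eef_rot": TCP orientation; "contact_force": force on the tool from outside, world axes, zero at the start; "moment": the same for the moment, N m; "gripper_width": finger opening in m; "gripper_force": force on a finger pad.
Only numpy, scipy, OpenCV 4.12 (cv2) and the standard library are available. Lean on these libraries where they do the work, as an engineer would, in place of code of your own. Each camera call takes 0.05 s, during which the arm holds its last target. There are 200 camera calls.

### The job

Close the blue gauge-block case: with a fingertip push the standing metal flap over from behind until it lies flat, and keep it pressed down while you push it along under the yellow lip until it is fully home, so that it stays shut when you let go. Only push on the flap's outside; do not take hold of the flap or touch its black inner face, and leave the gauge blocks in the case and the other things on the bench where they are.

Things in the scene. Friction and masses are not known exactly. Their poses are not given: they have to be found in the camera images.
- case: Blue open steel case, fixed. Origin on the bench; walls x = -62 to +70 mm, y = -65 to +65 mm, 40 mm high. x axis: from hinge side to lip side; z up. Hinge pin: along y at x = -50 mm (plus joint flap_slide), z = 43.5 mm, between two dark slotted ears (y = +-61 to +-66 mm, x = -61 to -11 mm, up to z = 53.5 mm).
- flap (a joint): Angle (rad) of the aluminium flap: 0 = flat, shut; 1.57 = upright; 1.95 = leaning back from the lip (stop). Starts 1.35 to 1.85. A spring lifts it (about 0.1 N m when flat; 2 to 3 N pressed down near the ridge keeps it flat); let go untucked it rises to about 0.9 rad. The outer face looks up when flat, away from the lip when upright; the inner face has a black liner: not to be touched.
- flap_slide (a joint): Travel (m) of pin and flap towards the lip (case +x): 0 = back, 0.020 = fully home at its stop. Starts at 0 to 0.002; keep it under 0.003 until the flap is flat, or the edge lands on the lip. Takes about 6 N to slide, stays where left. Fully home, the edge is 12 mm under the lip and the flap can rise only about 0.04 rad.
- ridge (a point): Middle of the top of the orange push ridge on the flap's outer face, 70 mm from the pin: a bar 10 mm wide (65 to 75 mm from the pin), 90 mm long along case y, 6 mm above the plate. A fingertip on its hinge side can press the flap down and push it towards the lip.
- flap_edge (a point): Middle of the flap's free edge (mid-thickness), 94 mm from the pin. The flap is a plate 112 mm wide (case y) and 3 mm thick; flat, its top is at z = 45 mm and this edge at case x = 44 mm plus joint flap_slide. The 1.5 mm liner is under it.
- lip_edge (a point): Middle of the lower front edge of the yellow lip's overhang: case x = 52 mm, z = 49 mm, its axes those of the case. The overhang covers x = 52 to 71 mm, y = -55 to +55 mm, top z = 52 mm, and leaves 4 mm above the flat flap; a turned-up lead-in reaches out to x = 47 mm, z = 54 mm. Hold the flap flat while its edge enters.
- gauge_block_0: Loose thin steel gauge block, 9 x 35 x 30 mm, standing in the case; origin under its middle. Its top stays below the shut flap. Leave alone.
- gauge_block_1: Loose thick steel gauge block, 20 x 35 x 30 mm, standing in the case; origin under its middle. Its top stays below the shut flap. Leave alone.
- flux_tin: Green-lidded round tin, 62 mm wide, 24 mm high, loose bystander; origin under its middle.
- glue: White bottle with blue nozzle, 38 mm wide, 111 mm high, loose bystander; origin under its middle.
- weight_100: White knobbed weight, 24 mm wide, 43 mm high, loose bystander; origin under its middle.

How it is judged:
By the outcome, as a careful person would: the job done as asked, in the order asked, and still so for the second after the job is handed in, with the robot touching nothing.
It also fails if it takes over 38 s, if anything falls off the work surface, if the arm or the gripper's body presses on something with over 40 N, if the wrist force passes 120 N, or if a joint passes its speed limit or range.

## Working session

There is one attempt and no reset: what is moved stays moved. The work goes in short steps, Python scripts to look and compute and a tool call to move; the robot and the scene stay as the last step left them, time stands still between calls to the robot, and variables do not carry over. Pictures are saved under pics/ and viewed, at most 10 in all, crops included, and the job is handed in when it is done.

Besides the shell and the picture viewer there is one more tool, called after "Emit:" as name(argument=value, ...) on one line, values as JSON. apply_moves: Moves the arm, as the interface text tells. Its arguments: {"type":"object","properties":{"targets":{"type":"array","items":{"type":"object","properties":{"dp":{"type":"array","items":{"type":"number"}},"yaw":{"type":"number"}}}},"grip":{"type":"number"},"squeeze":{"type":"number"}},"required":["targets"]}

```bash
ls; mkdir -p pics; cat > h.py <<'E'
import numpy as np, cv2
from plant import get_state, cams, r
def pts(c):
    "world points per pixel from range (fixed cameras)"
    h,w=c["range_z"].shape
    u,v=np.meshgrid(np.arange(w),np.arange(h))
    K=np.array([[c["fx"],0,c["cx"]],[0,c["fy"],c["cy"]],[0,0,1]],float)
    p=cv2.undistortPoints(np.stack([u,v],-1).reshape(-1,1,2).astype(float),K,np.array([c["k1"],0,0,0,0.])).reshape(h,w,2)
    z=c["range_z"][...,None]
    P=np.concatenate([p*z,z],-1)
    return (P-np.array(c["t"]))@np.array(c["R"])
E
python3 - <<'E'
from h import *
print(get_state())
for n in("side","top"):
    c=cams.capture(n); np.save(f"{n}_p.npy",pts(c)); np.save(f"{n}_i.npy",c["image"]); np.save(n+"_z.npy",c["range_z"])
    print(n,c["fx"],c["k1"],np.array(c["R"]).round(3).tolist(),c["t"], (c["range_z"]>0).mean())
    cv2.imwrite(f"pics/{n}0.png",c["image"][...,::-1])
E
```

```text
pics
{'time_s': 0.0, 'joints': array([ 8.42889314e+01,  2.05914531e+01,  6.33528669e-01, -2.01120323e-02,
       -7.01380831e+01, -1.65071219e+01]), 'qd': array([ 0.01187257, -0.07907575, -0.04101435,  0.14870786, -0.08475568,
        0.03466149]), 'joint_torque': array([-4.30179380e-04, -5.82731795e+01,  2.93040276e+01,  6.99705765e+00,
        6.80319834e-03, -1.55247690e-04]), 'tcp_pos': array([0.25508761, 0.62443739, 0.24762064]), 'eef_rot': array([ 1.79902577e+02, -9.15435378e-03, -2.22250317e+01]), 'contact_force': array([ 0.17801374, -0.35970756,  0.2686491 ]), 'moment': array([0.02548645, 0.02561472, 0.02097076]), 'gripper_force': 0.0, 'gripper_width': 0.08777675501032357}
side 489.16644111336785 -0.01938498554442626 [[-0.885, -0.466, 0.011], [-0.312, 0.574, -0.757], [0.346, -0.673, -0.654]] [0.4473787  0.20241943 0.70738486] 0.9592838541666666
top 574.4939608988002 -0.08172481857864476 [[-0.006, -1.0, -0.012], [-0.999, 0.006, -0.045], [0.045, 0.012, -0.999]] [-0.01480087  0.50514279  0.96173844] 0.99595703125
```

View pics/side0.png

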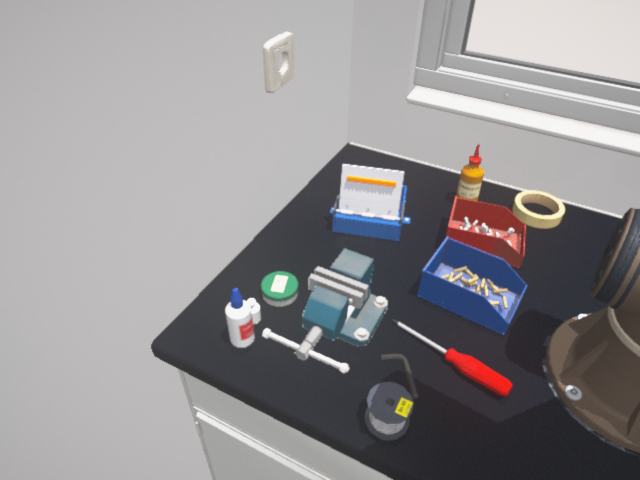

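View pics/top0.png

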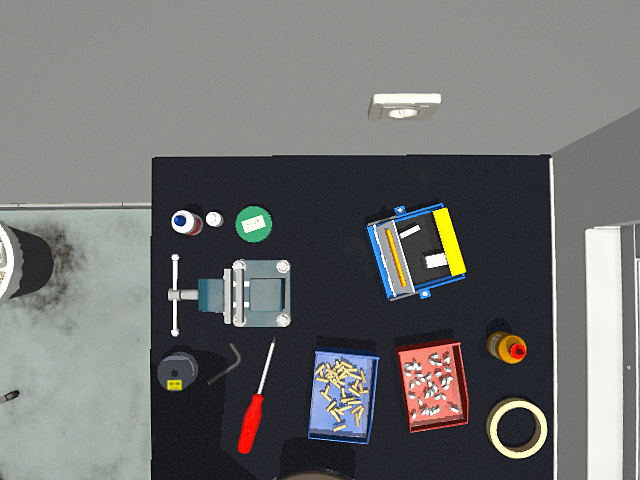

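The side view shows the case at about (370, 205), with the flap's outer face and orange ridge (370, 181) towards the camera. The top view shows the flap leaning near (395, 258), the yellow lip at (449, 241) and blocks inside. Next I'll measure them.

```bash
cat > m.py <<'E'
from h import *
P=np.load("top_p.npy");I=np.load("top_i.npy");S=np.load("side_p.npy");SI=np.load("side_i.npy")
def hsv(I): return cv2.cvtColor(I,cv2.COLOR_RGB2HSV)
H=hsv(I); 
def rect(mask,P):
    q=P[mask]; print("n",len(q),"z med",np.median(q[:,2]).round(4)); 
    rr=cv2.minAreaRect((q[:,:2]*1000).astype(np.float32)); print(rr); return q
roi=np.zeros(H.shape[:2],bool); roi[195:310,355:480]=1
print("lip"); m=roi&(H[...,0]>25)&(H[...,0]<33)&(H[...,1]>200)&(H[...,2]>150); q=rect(m,P)
print(np.percentile(q[:,2],[2,20,50,80,98]))
print("ridge top"); m=roi&(H[...,0]>10)&(H[...,0]<23)&(H[...,1]>180)&(H[...,2]>120); q=rect(m,P); print(q.mean(0))
print("blue"); m=roi&(H[...,0]>100)&(H[...,0]<118)&(H[...,1]>180)&(H[...,2]>80)&(P[...,2]>.034)&(P[...,2]<.046); q=rect(m,P)
print("side ridge"); Hs=hsv(SI);roi=np.zeros(H.shape[:2],bool); roi[160:240,330:410]=1
m=roi&(Hs[...,0]>10)&(Hs[...,0]<23)&(Hs[...,1]>180)&(Hs[...,2]>120); q=rect(m,S); print(q.mean(0))
# flap plate in side view: pale pixels
m=roi&(Hs[...,1]<40)&(Hs[...,2]>150)&(S[...,2]>.06)&(S[...,2]<.2); q=S[m]; c=q.mean(0); n=np.linalg.svd(q-c)[2][2]
print("plate",len(q),c,n,"z range",np.percentile(q[:,2],[1,99]), "resid",np.std((q-c)@n))
E
python3 m.py
```

```text
lip
n 1086 z med 0.0529
((480.4481506347656, -141.6693115234375), (109.94731903076172, 226.54119873046875), 14.245955467224121)
[0.00192725 0.051179   0.05293537 0.05486102 0.11953425]
ridge top
n 139 z med 0.1157
((489.2362976074219, -188.83038330078125), (103.61750793457031, 129.7299346923828), 21.239835739135742)
[ 0.47741643 -0.14301281  0.10409635]
blue
n 679 z med 0.0394
((486.7666320800781, -173.19837951660156), (130.57192993164062, 131.31210327148438), 15.884608268737793)
side ridge
n 136 z med 0.1147
((327.17138671875, 207.73143005371094), (83.25432586669922, 751.1715698242188), 23.723115921020508)
[ 0.47232407 -0.12296849  0.11835863]
plate 2079 [ 0.47539862 -0.13007247  0.09686972] [-0.26905825  0.9394658   0.21215953] z range [0.06103058 0.13555984] resid 0.0014805912019535492
```

```bash
cat > m2.py <<'E'
from h import *
P=np.load("top_p.npy");I=np.load("top_i.npy");S=np.load("side_p.npy");SI=np.load("side_i.npy")
H=cv2.cvtColor(I,cv2.COLOR_RGB2HSV);Hs=cv2.cvtColor(SI,cv2.COLOR_RGB2HSV)
c=cams.capture("top")
def ray(uv,z):
    K=np.array([[c["fx"],0,c["cx"]],[0,c["fy"],c["cy"]],[0,0,1]],float)
    p=cv2.undistortPoints(np.float64(uv).reshape(-1,1,2),K,np.array([c["k1"],0,0,0,0.])).reshape(-1,2)
    R=np.array(c["R"]);t=np.array(c["t"]);o=-R.T@t; d=np.c_[p,np.ones(len(p))]@R
    return o+d*((z-o[2])/d[:,2])[:,None]
roi=np.zeros(H.shape[:2],np.uint8); roi[195:310,355:480]=1
m=roi*((H[...,0]>25)&(H[...,0]<33)&(H[...,1]>200)&(H[...,2]>150)).astype(np.uint8)
cnt=max(cv2.findContours(m,0,2)[0],key=cv2.contourArea).reshape(-1,2)
q=ray(cnt,.0525)[:,:2]; rr=cv2.minAreaRect((q*1000).astype(np.float32)); print("lip ray",rr,cv2.boxPoints(rr).tolist())
m=roi*((H[...,0]>100)&(H[...,0]<118)&(H[...,1]>180)&(H[...,2]>80)&(P[...,2]>.034)&(P[...,2]<.046)).astype(np.uint8)
q=ray(np.argwhere(m)[:,::-1],.040)[:,:2]; rr=cv2.minAreaRect((q*1000).astype(np.float32)); print("blue ray",rr,cv2.boxPoints(rr).tolist())
yaw=np.radians(-74.1); ex=np.array([np.cos(yaw),np.sin(yaw)]);ey=np.array([-ex[1],ex[0]]); O=np.array([.4857,-.1694])
for nm,Pp,Hh,rr in(("top ",P,H,(195,310,355,480)),("side",S,Hs,(160,240,330,410))):
    ro=np.zeros(Hh.shape[:2],bool); ro[rr[0]:rr[1],rr[2]:rr[3]]=1
    C=np.stack([(Pp[...,:2]-O)@ex,(Pp[...,:2]-O)@ey,Pp[...,2]],-1)*1000
    for n2,k in(("orange",ro&(Hh[...,0]>10)&(Hh[...,0]<23)&(Hh[...,1]>180)&(Hh[...,2]>120)&(C[...,2]>90)),("yellow",ro&(Hh[...,0]>25)&(Hh[...,0]<33)&(Hh[...,1]>200)&(C[...,2]>45)&(C[...,2]<60)),("plate",ro&(Hh[...,1]<40)&(Hh[...,2]>150)&(C[...,2]>60)&(C[...,2]<150)),("blue",ro&(Hh[...,0]>100)&(Hh[...,0]<118)&(Hh[...,1]>180)&(C[...,2]>37)&(C[...,2]<43))):
        if k.sum()>9: print(nm,n2,k.sum(),"2/50/98 pct",np.percentile(C[k],[2,50,98],axis=0).round(1).tolist())
E
python3 m2.py
```

```text
lip ray ((502.3648681640625, -227.037841796875), (109.51823425292969, 24.150482177734375), 15.905381202697754) [[446.3929748535156, -230.43161010742188], [453.0113830566406, -253.65750122070312], [558.3367919921875, -223.64407348632812], [551.7183837890625, -200.41818237304688]]
blue ray ((486.91656494140625, -173.32553100585938), (130.10971069335938, 131.51181030273438), 15.85200309753418) [[406.374267578125, -127.84025573730469], [442.29718017578125, -254.35072326660156], [567.4588623046875, -218.81080627441406], [531.5359497070312, -92.30033874511719]]
top  orange 123 2/50/98 pct [[-41.8, -43.1, 110.8], [-40.6, -1.4, 116.1], [-35.6, 42.2, 119.1]]
top  yellow 920 2/50/98 pct [[48.9, -52.4, 49.3], [60.0, -0.0, 52.8], [71.0, 52.7, 56.1]]
top  plate 872 2/50/98 pct [[-46.8, -53.8, 61.7], [-38.1, -1.5, 99.9], [-28.4, 53.8, 137.4]]
top  blue 599 2/50/98 pct [[-61.2, -64.3, 37.2], [-54.2, 0.2, 39.6], [67.1, 64.6, 42.6]]
side orange 136 2/50/98 pct [[-45.6, -40.7, 112.1], [-42.9, -0.3, 114.7], [-40.1, 41.4, 117.8]]
side plate 2079 2/50/98 pct [[-49.5, -52.5, 61.6], [-41.2, 0.6, 94.3], [-31.3, 55.1, 134.8]]
```

Emit:
apply_moves(targets=[{"dp": [0.0175, -0.0375, 0], "yaw": -2.6}, {"dp": [0.035, -0.075, 0], "yaw": -5.2}, {"dp": [0.0525, -0.1125, 0], "yaw": -7.8}, {"dp": [0.07, -0.15, 0], "yaw": -10.4}, {"dp": [0.0875, -0.1875, 0], "yaw": -13}, {"dp": [0.105, -0.225, 0], "yaw": -15.6}, {"dp": [0.1225, -0.2625, 0], "yaw": -18.2}, {"dp": [0.14, -0.3, 0], "yaw": -20.8}, {"dp": [0.1575, -0.3375, 0], "yaw": -23.4}, {"dp": [0.175, -0.375, 0], "yaw": -26}, {"dp": [0.1785, -0.4085, 0], "yaw": -28.6}, {"dp": [0.182, -0.442, 0], "yaw": -31.2}, {"dp": [0.1855, -0.4755, 0], "yaw": -33.8}, {"dp": [0.189, -0.509, 0], "yaw": -36.4}, {"dp": [0.1925, -0.5425, 0], "yaw": -39}, {"dp": [0.196, -0.576, 0], "yaw": -41.6}, {"dp": [0.1995, -0.6095, 0], "yaw": -44.2}, {"dp": [0.203, -0.643, 0], "yaw": -46.8}, {"dp": [0.2065, -0.6765, 0], "yaw": -49.4}, {"dp": [0.21, -0.71, 0], "yaw": -51.9}], grip=1, squeeze=20)

```text
time_s: 1.82
tcp_pos: [0.4649, -0.0868, 0.2487]
eef_rot: [-180.0, 0.0, -74.2]
contact_force: [1.6, 0.2, 0.1]
gripper_width: 0.0003
gripper_force: 0.0
```

Emit:
apply_moves(targets=[{"dp": [0, -0.001, -0.02], "yaw": 0}, {"dp": [0, -0.002, -0.04], "yaw": 0}, {"dp": [0, -0.004, -0.06], "yaw": 0}, {"dp": [0, -0.006, -0.08], "yaw": 0}, {"dp": [0, -0.008, -0.1], "yaw": 0}, {"dp": [0, -0.01, -0.115], "yaw": 0}, {"dp": [0, -0.012, -0.125], "yaw": 0}, {"dp": [0, -0.012, -0.13], "yaw": 0}, {"dp": [0, -0.012, -0.13], "yaw": 0}, {"dp": [0, -0.012, -0.13], "yaw": 0}])

```text
time_s: 2.65
tcp_pos: [0.4654, -0.0971, 0.1188]
eef_rot: [180.0, -0.0, -74.1]
contact_force: [-0.2, 0.7, 0.2]
gripper_width: 0.0001
gripper_force: 0.0
```

```bash
python3 - <<'E'
from h import *
s=get_state();print(s["time_s"],s["tcp_pos"],s["eef_rot"],s["contact_force"])
a=cams.capture("side")["image"][130:260,290:450,::-1];b=cams.capture("top")["image"][170:330,330:500,::-1]
cv2.imwrite("pics/pre.png",np.hstack([cv2.resize(a,(400,325)),cv2.resize(b,(345,325))]))
E
```

```text
2.65 [ 0.46540835 -0.09712345  0.11879217] [ 1.79992590e+02 -7.51128844e-03 -7.41135553e+01] [-0.18072928  0.70778015  0.20549227]
```

View pics/pre.png

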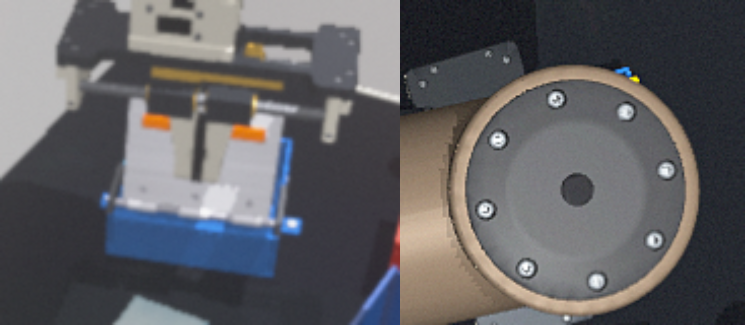

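The crop shows the closed fingertips centred behind the flap: the ridge shows on both sides of them, at (155, 122) and (248, 132) in the left panel. Now I'll push it over along an arc.

Emit:
apply_moves(targets=[{"dp": [0.0014, -0.0048, 0], "yaw": 0}, {"dp": [0.0027, -0.0096, 0], "yaw": 0}, {"dp": [0.0036, -0.0125, 0], "yaw": 0}, {"dp": [0.0044, -0.0154, 0], "yaw": 0}, {"dp": [0.005, -0.0175, 0], "yaw": 0}, {"dp": [0.0055, -0.0195, 0], "yaw": 0}, {"dp": [0.0062, -0.022, 0], "yaw": 0}, {"dp": [0.007, -0.0245, 0], "yaw": 0}, {"dp": [0.0078, -0.0272, -0.0005], "yaw": 0}, {"dp": [0.0086, -0.03, -0.001], "yaw": 0}, {"dp": [0.0093, -0.0327, -0.0017], "yaw": 0}])

```text
time_s: 3.67
tcp_pos: [0.4744, -0.13, 0.1166]
eef_rot: [180.0, 0.0, -74.1]
contact_force: [-0.3, 1.9, -2.1]
gripper_width: 0.0005
gripper_force: 0.9
```

```bash
cat > look.py <<'E'
from h import *
import sys
s=get_state();print(s["time_s"],s["tcp_pos"],s["contact_force"])
c=cams.capture("side");S=pts(c);I=c["image"];H=cv2.cvtColor(I,cv2.COLOR_RGB2HSV)
yaw=np.radians(-74.1); ex=np.array([np.cos(yaw),np.sin(yaw)]);ey=np.array([-ex[1],ex[0]]); O=np.array([.4857,-.1694])
C=np.stack([(S[...,:2]-O)@ex,(S[...,:2]-O)@ey,S[...,2]],-1)*1000
ro=np.zeros(H.shape[:2],bool); ro[150:250,320:420]=1
ins=ro&(abs(C[...,1])<50)&(C[...,0]>-70)&(C[...,0]<80)
k=ins&(H[...,0]>10)&(H[...,0]<23)&(H[...,1]>180)&(H[...,2]>120)&(C[...,2]>46)
if k.sum()>5: print("orange",k.sum(),np.percentile(C[k],[2,50,98],axis=0).round(1).tolist())
k=ins&(abs(C[...,1])>27)&(H[...,1]<40)&(H[...,2]>130)&(C[...,2]>41)
if k.sum()>20:
    q=C[k]; l=cv2.fitLine(q[:,[0,2]].astype(np.float32),cv2.DIST_HUBER,0,.01,.01).ravel(); a=np.arctan2(l[1],l[0]);
    print("plate",k.sum(),"angle",a%np.pi,"pin-height x at z 43.5+:",l[2]+(43.5-l[3])*l[0]/l[1] if abs(l[1])>.1 else None,np.percentile(q,[2,50,98],axis=0).round(1).tolist())
a=I[130:260,290:450,::-1]; cv2.imwrite(sys.argv[1],cv2.resize(a,(640,520)))
E
python3 look.py pics/p1.png
```

```text
3.6667 [ 0.47443788 -0.13002693  0.11663837] [-0.26847646  1.94243545 -2.14786296]
orange 89 [[-30.7, -41.5, 108.0], [-27.8, -20.1, 111.2], [-24.7, 43.0, 114.7]]
plate 1107 angle 1.1380708 pin-height x at z 43.5+: -52.589912 [[-54.3, -49.2, 45.2], [-35.0, -28.2, 81.5], [-13.6, 49.2, 127.2]]
```

Emit:
apply_moves(targets=[{"dp": [0.0007, -0.0025, -0.001], "yaw": 0}, {"dp": [0.0014, -0.0049, -0.0021], "yaw": 0}, {"dp": [0.002, -0.0072, -0.0034], "yaw": 0}, {"dp": [0.0027, -0.0095, -0.0047], "yaw": 0}, {"dp": [0.0034, -0.0117, -0.0062], "yaw": 0}, {"dp": [0.004, -0.0139, -0.0078], "yaw": 0}, {"dp": [0.0046, -0.016, -0.0095], "yaw": 0}, {"dp": [0.0051, -0.018, -0.0113], "yaw": 0}, {"dp": [0.0057, -0.0199, -0.0133], "yaw": 0}, {"dp": [0.0062, -0.0217, -0.0153], "yaw": 0}, {"dp": [0.0067, -0.0234, -0.0174], "yaw": 0}, {"dp": [0.0072, -0.0251, -0.0195], "yaw": 0}, {"dp": [0.0076, -0.0266, -0.0218], "yaw": 0}, {"dp": [0.008, -0.028, -0.0241], "yaw": 0}])

```text
time_s: 4.88
tcp_pos: [0.4827, -0.1579, 0.0926]
eef_rot: [-180.0, -0.0, -74.1]
contact_force: [-0.3, 1.8, 1.2]
gripper_width: 0.0006
gripper_force: 1.2
```

```bash
python3 look.py pics/p2.png
```

```text
4.8833 [ 0.48270401 -0.15794632  0.09256783] [-0.32588222  1.77782896  1.21946581]
orange 44 [[0.9, -41.4, 80.1], [6.7, 28.3, 82.8], [11.5, 41.8, 85.3]]
plate 1011 angle 0.47935697 pin-height x at z 43.5+: -55.133923 [[-54.1, -49.2, 44.9], [-17.9, -28.1, 63.9], [29.8, 49.1, 143.1]]
```

View pics/p2.png

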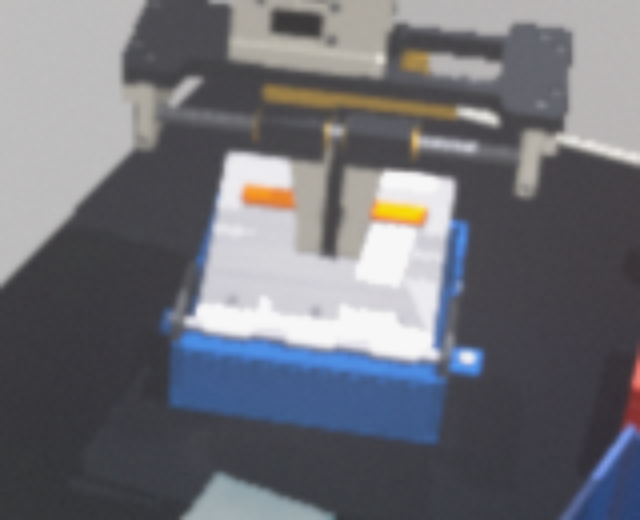

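The image shows the flap at about 0.5 rad. The fingertips are on its outer face at (325, 250), just on the hinge side of the ridge.

Emit:
apply_moves(targets=[{"dp": [0.0004, -0.0012, -0.0025], "yaw": 0}, {"dp": [0.0007, -0.0024, -0.005], "yaw": 0}, {"dp": [0.001, -0.0034, -0.0075], "yaw": 0}, {"dp": [0.0012, -0.0043, -0.01], "yaw": 0}, {"dp": [0.0014, -0.0051, -0.0127], "yaw": 0}, {"dp": [0.0016, -0.0058, -0.0153], "yaw": 0}, {"dp": [0.0018, -0.0063, -0.018], "yaw": 0}, {"dp": [0.0019, -0.0067, -0.0207], "yaw": 0}, {"dp": [0.002, -0.0069, -0.0225], "yaw": 0}, {"dp": [0.002, -0.007, -0.024], "yaw": 0}, {"dp": [0.002, -0.0071, -0.0255], "yaw": 0}, {"dp": [0.002, -0.0071, -0.026], "yaw": 0}, {"dp": [0.002, -0.0071, -0.026], "yaw": 0}])

```text
time_s: 6.02
tcp_pos: [0.4847, -0.1649, 0.067]
eef_rot: [-180.0, -0.0, -74.1]
contact_force: [-1.0, 2.6, 6.8]
gripper_width: 0.0003
gripper_force: 3.0
```

```bash
python3 look.py pics/p3.png
```

```text
6.0167 [ 0.48466655 -0.16493661  0.0670418 ] [-0.99801228  2.62573187  6.8097449 ]
orange 48 [[-42.3, -40.1, 48.6], [16.2, 24.5, 50.8], [21.8, 42.4, 115.2]]
plate 727 angle 3.1301203 pin-height x at z 43.5+: None [[-54.4, -49.2, 42.8], [-21.7, 27.7, 45.3], [40.0, 49.1, 163.2]]
```

The flap is flat: the plate fits at about 45 mm height, with 6.8 N pressing. Now I'll slide towards the lip, keeping the pressure on.

Emit:
apply_moves(targets=[{"dp": [0.0004, -0.0014, 0], "yaw": 0}, {"dp": [0.0008, -0.0029, 0], "yaw": 0}, {"dp": [0.0012, -0.0043, 0], "yaw": 0}, {"dp": [0.0016, -0.0058, 0], "yaw": 0}, {"dp": [0.0021, -0.0072, 0], "yaw": 0}, {"dp": [0.0025, -0.0087, 0], "yaw": 0}, {"dp": [0.0029, -0.0101, 0], "yaw": 0}, {"dp": [0.0033, -0.0115, 0], "yaw": 0}, {"dp": [0.0036, -0.0125, 0], "yaw": 0}, {"dp": [0.0036, -0.0125, 0], "yaw": 0}])

```text
time_s: 6.9
tcp_pos: [0.4881, -0.1773, 0.067]
eef_rot: [-180.0, 0.0, -74.1]
contact_force: [-0.4, 4.4, 6.4]
gripper_width: 0.0004
gripper_force: 3.7
```

```bash
python3 look.py pics/p4.png
```

```text
6.9 [ 0.48813834 -0.17727258  0.06697229] [-0.43969858  4.38093674  6.40800584]
orange 51 [[-31.7, -41.3, 49.3], [21.1, 26.6, 50.7], [52.6, 42.9, 118.1]]
plate 670 angle 3.1341918 pin-height x at z 43.5+: None [[-50.1, -49.1, 42.7], [-14.6, -27.5, 45.1], [44.7, 49.0, 157.6]]
```

View pics/p4.png

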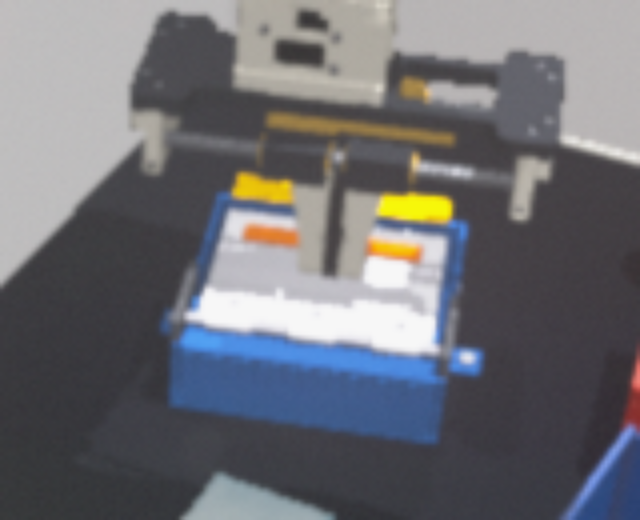

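The flap is flat, with the fingertips against the ridge's hinge side at (330, 270) and the yellow lip ahead at (265, 188) and (415, 207). I'll continue pushing.

Emit:
apply_moves(targets=[{"dp": [0.0004, -0.0014, 0], "yaw": 0}, {"dp": [0.0008, -0.0029, 0], "yaw": 0}, {"dp": [0.0012, -0.0043, 0], "yaw": 0}, {"dp": [0.0016, -0.0058, 0], "yaw": 0}, {"dp": [0.0021, -0.0072, 0], "yaw": 0}, {"dp": [0.0025, -0.0087, 0], "yaw": 0}, {"dp": [0.0029, -0.0101, 0], "yaw": 0}, {"dp": [0.0033, -0.0115, 0], "yaw": 0}, {"dp": [0.0036, -0.0125, 0], "yaw": 0}, {"dp": [0.0036, -0.0125, 0], "yaw": 0}])

```text
time_s: 7.78
tcp_pos: [0.4917, -0.1898, 0.067]
eef_rot: [-180.0, 0.0, -74.1]
contact_force: [-1.7, 4.1, 6.0]
gripper_width: 0.0003
gripper_force: 3.8
```

```bash
python3 look.py pics/p5.png
```

```text
7.7833 [ 0.49170178 -0.18978062  0.06696689] [-1.6658516   4.07230035  5.98783718]
orange 48 [[29.7, -40.8, 48.8], [34.1, 24.0, 50.9], [50.9, 42.5, 53.0]]
plate 590 angle 3.1378117 pin-height x at z 43.5+: None [[-38.0, -49.3, 42.9], [-1.8, -28.8, 45.0], [55.0, 49.0, 127.6]]
```

Emit:
apply_moves(targets=[{"dp": [0.0003, -0.001, 0], "yaw": 0}, {"dp": [0.0005, -0.0019, 0], "yaw": 0}, {"dp": [0.0007, -0.0025, 0], "yaw": 0}, {"dp": [0.0008, -0.0029, 0], "yaw": 0}, {"dp": [0.0008, -0.0029, 0], "yaw": 0}])

```text
time_s: 8.25
tcp_pos: [0.4923, -0.192, 0.0669]
eef_rot: [-180.0, 0.1, -74.1]
contact_force: [-2.3, 9.2, 7.7]
gripper_width: 0.0002
gripper_force: 6.1
```

Emit:
apply_moves(targets=[{"dp": [0.0002, -0.0006, 0], "yaw": 0}, {"dp": [0.0003, -0.0012, 0], "yaw": 0}, {"dp": [0.0004, -0.0015, 0], "yaw": 0}, {"dp": [0.0004, -0.0015, 0], "yaw": 0}])

```text
time_s: 8.58
tcp_pos: [0.4923, -0.1924, 0.0667]
eef_rot: [180.0, 0.1, -74.1]
contact_force: [-4.0, 17.1, 8.8]
gripper_width: 0.0004
gripper_force: 10.2
```

```bash
python3 look.py pics/p6.png
```

```text
8.5833 [ 0.49231837 -0.1924093   0.06672368] [-4.01241339 17.06420719  8.77872902]
orange 46 [[32.6, -40.5, 48.5], [37.0, 25.5, 50.5], [52.8, 42.8, 52.1]]
plate 566 angle 3.1302385 pin-height x at z 43.5+: None [[-35.9, -49.3, 43.0], [0.1, -28.8, 45.1], [54.0, 49.2, 127.5]]
```

The slide has come up against a hard stop: the force rose to 17 N with no further travel, and the ridge has moved about 20 mm. I'll release upward with only a little elastic unloading backwards.

Emit:
apply_moves(targets=[{"dp": [-0.0002, 0.0008, 0], "yaw": 0}, {"dp": [-0.0004, 0.0014, 0.0005], "yaw": 0}, {"dp": [-0.0004, 0.0016, 0.002], "yaw": 0}, {"dp": [-0.0005, 0.002, 0.005], "yaw": 0}, {"dp": [-0.001, 0.003, 0.01], "yaw": 0}, {"dp": [-0.001, 0.004, 0.02], "yaw": 0}, {"dp": [-0.002, 0.006, 0.04], "yaw": 0}, {"dp": [-0.005, 0.03, 0.06], "yaw": 0}, {"dp": [-0.01, 0.06, 0.085], "yaw": 0}, {"dp": [-0.015, 0.09, 0.11], "yaw": 0}, {"dp": [-0.02, 0.12, 0.135], "yaw": 0}, {"dp": [-0.025, 0.15, 0.16], "yaw": 0}, {"dp": [-0.03, 0.18, 0.18], "yaw": 0}, {"dp": [-0.03, 0.21, 0.18], "yaw": 0}, {"dp": [-0.03, 0.24, 0.18], "yaw": 0}, {"dp": [-0.03, 0.27, 0.18], "yaw": 0}, {"dp": [-0.03, 0.3, 0.18], "yaw": 0}, {"dp": [-0.03, 0.33, 0.18], "yaw": 0}, {"dp": [-0.03, 0.33, 0.18], "yaw": 0}])

```text
time_s: 10.22
tcp_pos: [0.4634, 0.1392, 0.2477]
eef_rot: [-179.9, 0.0, -74.0]
contact_force: [0.8, 0.6, 0.2]
gripper_width: 0.0006
gripper_force: 0.0
```

```bash
python3 look.py pics/p7.png; cat > chk.py <<'E'
from h import *
c=cams.capture("top");I=c["image"];P=pts(c);H=cv2.cvtColor(I,cv2.COLOR_RGB2HSV)
yaw=np.radians(-74.1); ex=np.array([np.cos(yaw),np.sin(yaw)]);ey=np.array([-ex[1],ex[0]]); O=np.array([.4857,-.1694])
C=np.stack([(P[...,:2]-O)@ex,(P[...,:2]-O)@ey,P[...,2]],-1)*1000
ins=(abs(C[...,1])<50)&(abs(C[...,0])<75)
k=ins&(H[...,0]>10)&(H[...,0]<23)&(H[...,1]>180)&(H[...,2]>120); print("orange",k.sum(),np.percentile(C[k],[5,50,95],axis=0).round(1).tolist())
k=ins&(H[...,1]<40)&(H[...,2]>110)&(C[...,2]>41)&(C[...,2]<60);print("plate",k.sum(),np.percentile(C[k],[2,50,98],axis=0).round(1).tolist())
for a in range(-40,50,10):
    kk=k&(abs(C[...,0]-a)<5); print(a,kk.sum(),C[kk][:,2].mean().round(1) if kk.any() else "")
cv2.imwrite("pics/top7.png",cv2.resize(I[150:330,130:530,::-1],(800,360)))
E
python3 chk.py
```

```text
10.2167 [0.46340862 0.13917776 0.24769324] [0.76568877 0.61706923 0.20377757]
orange 10 [[30.9, -37.8, 51.5], [33.8, -23.1, 54.0], [37.1, -6.4, 55.3]]
plate 571 angle 0.034843918 pin-height x at z 43.5+: None [[-35.8, -49.2, 43.3], [0.5, -28.0, 46.6], [40.0, 49.0, 49.6]]
orange 39 [[35.8, -38.5, 50.4], [36.3, 7.4, 53.3], [42.6, 43.9, 55.7]]
plate 2709 [[-31.5, -48.2, 43.3], [3.8, -0.3, 47.0], [47.3, 48.2, 51.5]]
-40 0 
-30 280 46.9
-20 374 46.0
-10 372 46.2
0 373 46.7
10 381 47.1
20 375 47.5
30 380 48.1
40 77 49.8
```

View pics/top7.png

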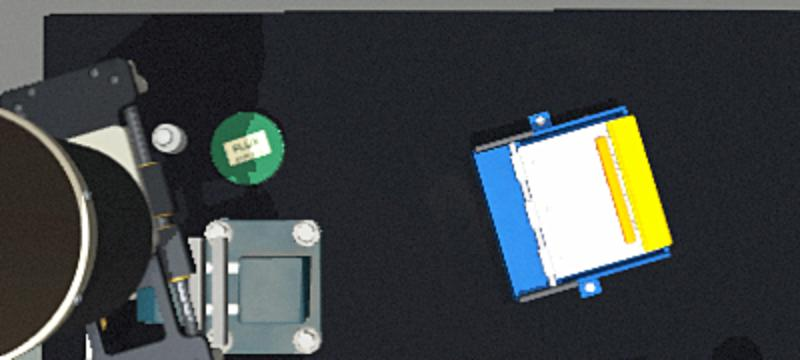

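View pics/p7.png

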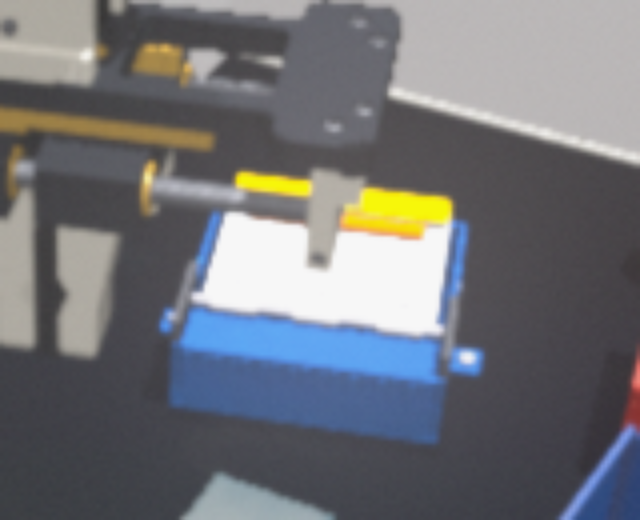

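```bash
cat >> chk.py <<'E'
print("--- row profiles: hue-based ridge extents along case x via ray to z=.0535")
K=np.array([[c["fx"],0,c["cx"]],[0,c["fy"],c["cy"]],[0,0,1]],float)
v,u=np.mgrid[190:310,350:480]; p=cv2.undistortPoints(np.stack([u,v],-1).reshape(-1,1,2).astype(float),K,np.array([c["k1"],0,0,0,0.])).reshape(-1,2)
R=np.array(c["R"]);o=-R.T@np.array(c["t"]);d=np.c_[p,np.ones(len(p))]@R; w=o+d*((.053-o[2])/d[:,2])[:,None]
X=(w[:,:2]-O)@ex*1000;Y=(w[:,:2]-O)@ey*1000;h=H[190:310,350:480].reshape(-1,3);im=I[190:310,350:480].reshape(-1,3).astype(float)
for a in np.arange(-40,74,2):
    k=(abs(Y)<35)&(abs(X-a)<1)
    print(int(a),im[k].mean(0).round().astype(int).tolist(),end="; ")
E
python3 chk.py | sed -n '/---/,$p'
```

```text
--- row profiles: hue-based ridge extents along case x via ray to z=.0535
-40 [54, 148, 242]; -38 [52, 149, 243]; -36 [44, 137, 236]; -34 [110, 148, 195]; -32 [230, 229, 230]; -30 [252, 252, 252]; -28 [210, 213, 219]; -26 [249, 250, 250]; -24 [255, 255, 255]; -22 [254, 254, 254]; -20 [254, 254, 254]; -18 [253, 253, 253]; -16 [254, 254, 254]; -14 [254, 254, 254]; -12 [254, 254, 254]; -10 [254, 254, 254]; -8 [254, 254, 254]; -6 [254, 254, 254]; -4 [254, 254, 254]; -2 [254, 254, 254]; 0 [254, 254, 254]; 2 [254, 254, 254]; 4 [254, 254, 254]; 6 [254, 254, 254]; 8 [254, 254, 254]; 10 [254, 254, 254]; 12 [254, 254, 254]; 14 [254, 254, 254]; 16 [254, 254, 254]; 18 [254, 254, 254]; 20 [254, 254, 254]; 22 [254, 254, 254]; 24 [254, 254, 254]; 26 [254, 254, 254]; 28 [254, 254, 254]; 30 [254, 254, 254]; 32 [255, 255, 255]; 34 [252, 251, 251]; 36 [245, 164, 55]; 38 [255, 229, 0]; 40 [255, 230, 0]; 42 [255, 225, 0]; 44 [255, 213, 61]; 46 [247, 242, 244]; 48 [237, 227, 147]; 50 [254, 243, 0]; 52 [254, 237, 0]; 54 [254, 250, 0]; 56 [255, 253, 0]; 58 [254, 253, 0]; 60 [254, 253, 0]; 62 [254, 252, 0]; 64 [254, 252, 0]; 66 [254, 252, 0]; 68 [255, 254, 0]; 70 [255, 254, 0]; 72 [185, 163, 12];
```

After release the ridge spans case x = 35–45 mm, which is full home travel. The flap has risen about 0.04 rad and is held under the lip. I'm handing it in.

```bash
python3 -c "
from h import *
print(r.close_job())"
```

```text
the job is handed in; nothing more can be done
None
```

The case is shut: the flap was pushed flat, slid under the lip to its stop (about 20 mm) and stayed there after release; the job is handed in, at about 10 s of the 38 s allowed.

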